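# Hang the rotator wheel on the gated J-hook

## Task

Draw the washed three-spoked wheel out of its tilted slot in the drying rack by its rim and hang it by the rim on the high J-hook of the stand, pushing the rim down past the spring gate until it sits in the bottom of the hook and the gate has snapped shut above it. Let go and leave the wheel hanging still; never let the wheel touch the bench top, and leave the bottle, the beaker and the jar where they stand.

Things in the scene. Friction and masses are not known exactly. Their poses are not given: they have to be found in the camera images.
- wheel: Grey wheel, 200 mm across, 0.18 to 0.35 kg. Rim 12 mm thick along the axle, flat faces, inner radius 90 mm, outer 100. Three spokes 10 mm wide at 60, 180 and 300 degrees from its z axis; hub 24 mm across; all within 12 mm thickness. Origin: hub centre. x = axle; z points to the rim midway between two spokes (up the slot at the start). Leans 35 degrees from upright, top towards the rack's -x.
- rack: White fixed rack; origin under the slot's foot, on the bench; base 150 x 160 x 12 mm; y along the slot. The slot rises from 24 mm height towards (-0.573, 0, 0.82) and leaves the wheel 3 mm of play: draw it out that way. Hub starts 100 mm up the slot, on two pegs. Uprights at y = -35 and 35 mm (20 mm wide) reach 115 mm up the slot on the -x face, 45 mm on the other; the rim above is free.
- stand: Fixed steel stand, origin at the post's foot, on the bench; base 190 x 140 x 14 mm. A level arm goes from the post top to -x, 288 mm high, to the J-hook of 8 mm bar: shank at x = -75 mm, upturned tip at x = -105 mm. The J opens upwards, 22 mm wide inside; its tip and arm top out at 292 mm, 42 mm over the seat; nothing is higher. A hung wheel's axle lies along the stand's x.
- hook_seat (a point): Top of the bar at the bottom of the J, midway between shank and tip, 250 mm above the bench, at (-90, 0, 250) mm from the stand's origin, axes as the stand's. The hub hangs 90 mm below it when the wheel is home.
- gate (a joint): Spring gate, rad: a thin dark bar 5 mm thick, 26 mm long, pivoted on the hook's tip 38 mm above the seat. 0 = level, shutting the mouth. The rim pressed down with 5 to 10 N in all (more than its weight) swings it down to about 1.2, towards the tip, out of the way; it springs back to 0 once the rim is below it, within a few mm of the seat.
- table: Blue bench top, its surface at height 0.
- bottle: Clear bottle with orange cap, 64 mm across, 150 mm high, origin at the centre of its foot. To be left alone.
- beaker: Glass beaker, 72 mm across, 90 mm high, origin at the centre of its foot. To be left alone.
- jar: White jar, 56 mm across, 75 mm high, origin at the centre of its foot. To be left alone.
Things that resemble listed ones, but are neither listed nor needed, are in the scene too. Of the things like the wheel, leave any that is black; of the rest the larger one is meant.

How it is judged:
By the outcome, as a careful person would: the job done as asked, in the order asked, and still so for the second after the job is handed in, with the robot touching nothing.
It also fails if it takes over 54 s, if anything falls off the work surface, if the arm or the gripper's body presses on something with over 40 N, if the wrist force passes 120 N, or if a joint passes its speed limit or range.

## Robot

A 6-joint arm with a two-finger parallel gripper is mounted at the origin on the work surface. World frame = base frame: x ahead of the robot, y to its left, z up, the work surface at z = 0. Lengths are in m, angles in degrees, forces in N, time in s.
With the tool pointing down it reaches from about 0.35 to 0.975 m from the base axis. Payload 7.1 kg.
Tool frame: the origin (TCP) lies midway between the tips of the shut fingers; the grasp point (between the pads) lies robot.grip_depth behind it (robot.grip_depth is the distance from the TCP to the grasp point, in m); z points along the fingers, y is the line along which they close (so a half turn about z gives the same grasp; the last joint's range is limited). The gripper opens to 88 mm and grips with 3 to 60 N. Pads are 20 mm wide; open, the fingers measure 115 mm over their backs; the gripper's body (75 mm by 178 mm) begins 61 mm behind the grasp point.
Start: joints at [-74.141, 24.242, 93.386, -0, 62.372, -1.089], TCP at [0.182, -0.598, 0.223] pointing down, gripper open.
Joint ranges: [-172.04, 172.04], [-51.8, 120.97], [4.93, 147.93], [-75.15, 255.16], [6.16, 154.13], [-145.62, 145.62]. Speed limits (degrees/s): [136.94, 136.94, 172.46, 180, 180, 180].

## Interface

Orientations are given as [roll, pitch, yaw] about the fixed x, y, z axes, in that order (R = Rz(yaw) Ry(pitch) Rx(roll)).
In Python, from plant import robot gives the robot as it stands.
- The arm moves only by the shell command python3 -m pendant 'ROWS' [FORCE]. ROWS is JSON, a list of rows, each a list of 7 numbers: the turn, a rotation vector about the tool's x, y, z in rad, then the shift along the tool's x, y, z in cm, then the closure, from -1 (fully open) to 1 (shut). In form: [[ax, ay, az, x, y, z, fingers], ...]. A call has 1 to 12 rows; each row shifts and turns the commanded pose from where the row before left it, along the tool's axes as they then stand; what a row does not reach is not made up. A row lasts 1/10 s, in which the tool goes at most 50 mm and 8.59 degrees, less where a joint would pass 70% of its speed; a pose out of reach is approached as far as the arm can. A call is refused whole if a number of a shift passes 5 or a number of a turn 0.15, either way. A call with a gripper value outside its range is refused whole. The fingers move at their own pace and stop on an object; FORCE is the grip in N (left out, the last holds). Time passes only in rows, so rows that do not move let the fingers close. It gives the time, the measured TCP pose, the force, the opening and the grip force at its end, in the units of the state.
- robot.read_state(): the state, without advancing time (a new reading comes with each control period).
- robot.snapshot(name): name is "scene" or "side" or "wrist"; returns the picture (400x640x3 uint8, red, green, blue); there is no depth.
- robot.camera_params(name): a dict with "fx", "fy", "cx", "cy" (pixels), "view" (4x4, takes a point from world to camera coordinates); the wrist camera has in their place "hand_eye" (4x4, takes a point from camera to tool coordinates, whose origin is the TCP and whose axes are the flange's). Camera axes: x right, y up, looking along -z (the intrinsics and any distortion apply to the point x, -y, -z); pixel columns grow to the right and rows downward; lengths in m; the calibration is good to about 2 mm. A picture is of the moment at which its call begins: read the wrist's pose just before it. camera_params takes no time and is no camera call.
- robot.sign_off(): hands the job in; it is judged then, once.
The state is a dict: "time": time; "joint_positions": joint angles; "joint_velocities": joint speeds; "tau": joint torques, N m; "ee_pos": TCP position; "tcp_rot": TCP orientation; "force": force on the tool from outside, world axes, zero at the start; "torque": the same for the moment, N m; "finger_gap": finger opening in m; "grip_force": force on a finger pad.
Only numpy, scipy, OpenCV 4.12 (cv2) and the standard library are available. Lean on these libraries where they do the work, as an engineer would, in place of code of your own. Each camera call takes 0.05 s, during which the arm holds its last target. There are 200 camera calls.

## Working session

There is one attempt and no reset: what is moved stays moved. The work goes in short steps, Python scripts to look and compute and a shell command to move; the robot and the scene stay as the last step left them, time stands still between calls to the robot, and variables do not carry over. Pictures are saved under pics/ and viewed, at most 10 in all, crops included, and the job is handed in when it is done.

```bash
ls; mkdir -p pics
python3 - <<'E'
from plant import robot
import cv2,numpy as np
s=robot.read_state();print(s['time'],s['ee_pos'],s['tcp_rot'],robot.grip_depth)
for n in("scene","side"):
    im=robot.snapshot(n);cv2.imwrite(f"pics/{n}0.png",im[:,:,::-1]);p=robot.camera_params(n);print(n,{k:(np.round(v,4).tolist() if not isinstance(v,str) else v) for k,v in p.items()})
print({k:np.round(v,4).tolist() for k,v in robot.camera_params("wrist").items()})
E
```

```text
pics
0.0 [ 0.18206666 -0.59731496  0.22190091] [-1.79911629e+02 -1.13008256e-03  1.69507138e+01] 0.0187
scene {'fx': 425.3183, 'fy': 425.3183, 'cx': 324.2262, 'cy': 199.4884, 'view': [[0.6104, 0.7921, -0.0014, -0.3651], [-0.6488, 0.5009, 0.5728, 0.2833], [0.4544, -0.3488, 0.8197, -1.6369], [0.0, 0.0, 0.0, 1.0]]}
side {'fx': 507.9238, 'fy': 507.9238, 'cx': 314.467, 'cy': 196.6151, 'view': [[-0.8955, -0.4449, 0.013, 0.5479], [0.283, -0.5467, 0.788, -0.3289], [-0.3435, 0.7094, 0.6155, -1.5747], [0.0, 0.0, 0.0, 1.0]]}
{'fx': 334.8881, 'fy': 334.8881, 'cx': 319.0462, 'cy': 201.0405, 'hand_eye': [[0.0004, 0.965, 0.2624, 0.0716], [1.0, -0.0002, -0.0008, -0.001], [-0.0007, 0.2624, -0.965, -0.1627], [0.0, 0.0, 0.0, 1.0]]}
```

View pics/scene0.png

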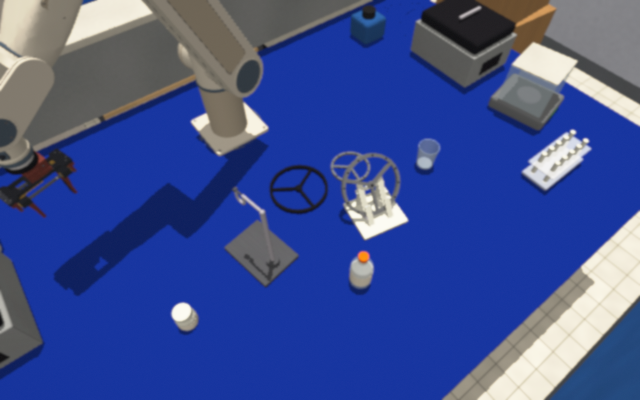

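View pics/side0.png

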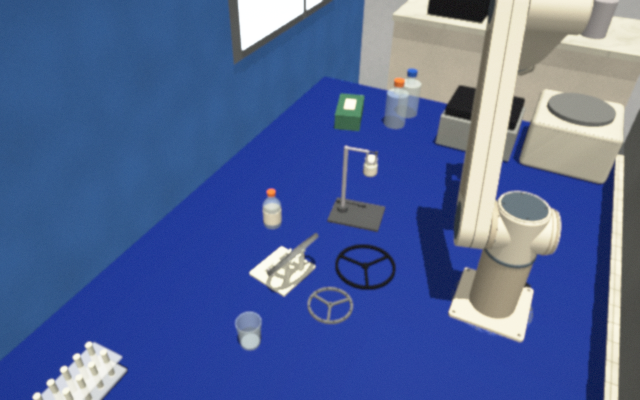

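The scene shows three wheels. A grey one stands in the rack at scene (371,185), a smaller grey one lies flat at (350,166), and a black one lies flat at (299,189). The wheel in the rack fits: it is not black and it is the larger grey one. The stand base is at scene (262,250) and its hook at (240,195). The jar is at (184,317) and the bottle at (361,270). One enlarged crop will confirm this and give the corners.

Run:
```python
import cv2,numpy as np
a=cv2.imread('pics/scene0.png');b=cv2.imread('pics/side0.png')
def c(im,x,y):
    o=cv2.resize(im[y:y+75,x:x+100],(400,300),interpolation=cv2.INTER_CUBIC)
    o=o
    for i in range(0,100,20):cv2.putText(o,str(x+i),(i*4,8),0,.3,(0,255,255));cv2.line(o,(i*4,0),(i*4,4),(0,255,255))
    for i in range(0,75,15):cv2.putText(o,str(y+i),(2,i*4+4),0,.3,(0,255,255))
    return o
def c2(im,x,y):
    o=cv2.resize(im[y:y+100,x:x+133],(400,300),interpolation=cv2.INTER_CUBIC)
    for i in range(0,133,20):cv2.putText(o,str(x+i),(i*3,8),0,.3,(0,255,255))
    for i in range(0,100,20):cv2.putText(o,str(y+i),(2,i*3+4),0,.3,(0,255,255))
    return o
cv2.imwrite('pics/crop.png',np.vstack([np.hstack([c2(a,310,145),c2(a,200,187)]),np.hstack([c(b,240,225),c2(b,290,135)])]))
# masks: white rack base & dark stand base, lowest component corners
for n,im in(('scene',a),('side',b)):
    h=cv2.cvtColor(im,cv2.COLOR_BGR2HSV)
    for nm,m in(('white',(h[...,1]<70)&(h[...,2]>170)),('grey',(h[...,1]<110)&(h[...,2]<130)),('orange',(h[...,0]<15)&(h[...,1]>150)&(h[...,2]>150))):
        k,l,st,ce=cv2.connectedComponentsWithStats(m.astype(np.uint8))
        for i in range(1,k):
            x,y,w,hh,ar=st[i]
            if 15<ar<4000 and 100<y<340 and 130<x<450: 
                hull=cv2.approxPolyDP(cv2.convexHull(np.argwhere(l==i)[:,::-1].astype(np.int32)),3,True)[:,0].tolist()
                print(n,nm,st[i].tolist(),hull)
```

```text
scene white [243, 103, 25, 33, 425] [[255, 135], [245, 131], [244, 103], [267, 126]]
scene white [191, 113, 19, 18, 209] [[209, 122], [198, 130], [191, 120], [205, 113]]
scene white [418, 157, 14, 11, 118] [[431, 163], [423, 167], [418, 160], [425, 157]]
scene white [346, 179, 62, 60, 1558] [[407, 221], [364, 238], [346, 206], [359, 186], [382, 179]]
scene white [242, 194, 22, 19, 84] [[263, 212], [242, 195]]
scene white [351, 201, 6, 7, 35] [[356, 206], [351, 202], [355, 201]]
scene white [351, 258, 22, 17, 236] [[372, 271], [358, 274], [351, 263], [356, 258], [369, 260]]
scene white [171, 303, 21, 19, 310] [[191, 308], [186, 319], [173, 319], [171, 312], [178, 303]]
scene grey [200, 133, 16, 21, 48] [[215, 153], [200, 133]]
scene grey [222, 135, 37, 21, 85] [[258, 135], [222, 155]]
scene grey [333, 153, 26, 10, 51] [[358, 155], [333, 162], [344, 153]]
scene grey [332, 154, 68, 60, 794] [[393, 201], [376, 213], [346, 204], [332, 173], [333, 166], [367, 154], [388, 158], [399, 179]]
scene grey [272, 166, 52, 17, 91] [[323, 178], [272, 182], [281, 171], [295, 166], [311, 168]]
scene g
[... 1528 characters left out ...]
, 221], [337, 198]]
side grey [304, 233, 14, 10, 33] [[317, 235], [304, 242]]
side grey [337, 245, 58, 24, 157] [[394, 268], [337, 259], [348, 248], [366, 245], [386, 253]]
side grey [357, 263, 15, 17, 49] [[357, 263], [371, 263], [366, 279]]
side grey [268, 266, 11, 10, 49] [[278, 267], [268, 274]]
side grey [337, 270, 57, 19, 139] [[393, 273], [384, 284], [365, 288], [348, 283], [337, 271]]
side grey [316, 288, 36, 16, 80] [[351, 302], [316, 291], [338, 289]]
side grey [310, 295, 32, 12, 60] [[341, 302], [328, 306], [310, 297]]
side grey [308, 309, 44, 15, 100] [[351, 311], [339, 322], [326, 323], [314, 318], [308, 309]]
side orange [268, 190, 7, 6, 37] [[273, 195], [268, 191], [273, 190]]
```

View pics/crop.png

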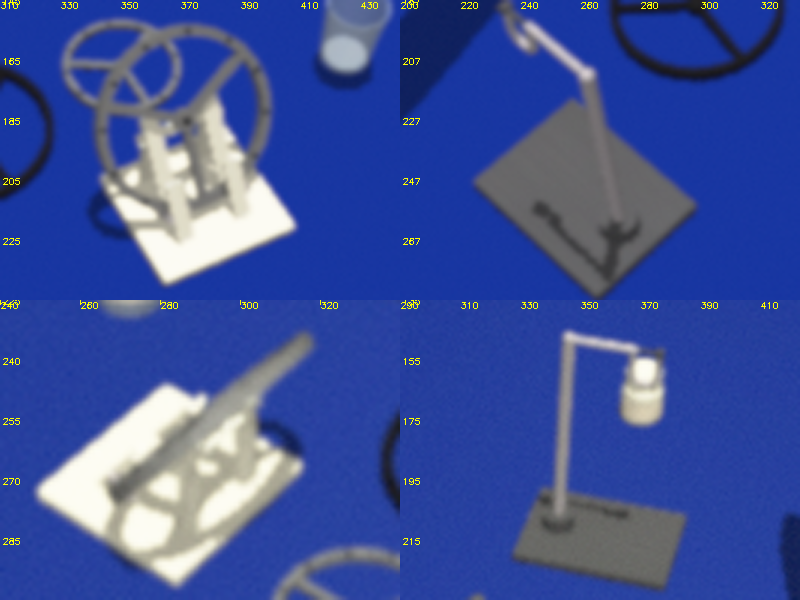

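The crop confirms the wheel in the rack is the larger grey one, leaning top towards scene upper-left. The stand's arm runs from the post top, scene (262,211) and side (346,147), to the hook at scene (235,192) and side (371,152).

```bash
cat > h.py <<'E'
import numpy as np,cv2
from plant import robot
def ray(n,u,v):
    p=robot.camera_params(n);V=np.array(p['view']);R=V[:3,:3]
    d=R.T@np.array([(u-p['cx'])/p['fx'],-(v-p['cy'])/p['fy'],-1]);return -R.T@V[:3,3],d/np.linalg.norm(d)
def onz(n,u,v,z):
    o,d=ray(n,u,v);return o+d*(z-o[2])/d[2]
def tri(*obs):
    A=0;b=0;L=[]
    for o in obs:
        c,d=ray(*o);P=np.eye(3)-np.outer(d,d);A=A+P;b=b+P@c;L.append((P,c))
    x=np.linalg.solve(A,b);return x,[round(float(np.linalg.norm(P@(x-c))),4) for P,c in L]
E
python3 - <<'E'
from h import *
np.set_printoptions(precision=4,suppress=True)
p=robot.camera_params('scene');print({k:v for k,v in p.items() if 'view' not in k})
for nm,z,S in(('rack',.012,{'scene':[(408.5,220),(365,239.5),(343.5,205)],'side':[(249,272.5),(284,295.5),(315.5,266.5),(281,246)]}),('stand',.014,{'scene':[(224.5,247),(265.5,285),(298,256),(257.5,220)],'side':[(328,221),(377,231),(385.5,207),(337,198)]})):
    for n,L in S.items():
        P=np.array([onz(n,*q,z)[:2] for q in L]);print(nm,n,P.tolist() and np.round(P,3).tolist(),'ctr',P.mean(0),'edges',np.round(np.linalg.norm(np.diff(P,axis=0),axis=1),3))
        if len(L)==3:print('ctr',(P[0]+P[2])/2)
print('posttop',tri(('scene',262,211.5),('side',346.5,147)))
print('armend',tri(('scene',242.5,195.5),('side',368,151)))
print('posttop z',onz('scene',262,211.5,.288),onz('side',346.5,147,.288))
print('post foot',onz('scene',273,264,.014),onz('side',343,210,.014))
# wheel top highest point in rack: scene & side
print('wheel top',tri(('scene',368,154),('side',314,235)))
for nm,a,b,z in(('bottlecap',(363.5,256),(271,193),.15),('jar',(182,311),(371,160),.075)):print(nm,onz('scene',*a,z),onz('side',*b,z))
E
```

```text
{'fx': 425.31825045861854, 'fy': 425.31825045861854, 'cx': 324.226210641223, 'cy': 199.48838838813785}
rack scene [[0.734, 0.239], [0.703, 0.081], [0.56, 0.11]] ctr [0.666  0.1433] edges [0.162 0.146]
ctr [0.6474 0.1746]
rack side [[0.728, 0.242], [0.58, 0.276], [0.549, 0.12], [0.697, 0.087]] ctr [0.6387 0.1813] edges [0.152 0.159 0.152]
stand scene [[0.458, -0.282], [0.642, -0.251], [0.623, -0.12], [0.437, -0.148]] ctr [ 0.5398 -0.2004] edges [0.186 0.132 0.188]
stand side [[0.609, -0.104], [0.43, -0.135], [0.45, -0.277], [0.636, -0.243]] ctr [ 0.5312 -0.1895] edges [0.181 0.143 0.189]
posttop (array([ 0.5895, -0.1908,  0.288 ]), [0.0008, 0.0008])
armend (array([ 0.5158, -0.2035,  0.2864]), [0.0011, 0.0011])
posttop z [ 0.5903 -0.1905  0.288 ] [ 0.589  -0.1917  0.288 ]
post foot [ 0.5984 -0.1957  0.014 ] [ 0.5857 -0.1867  0.014 ]
wheel top (array([0.5424, 0.189 , 0.2055]), [0.0181, 0.0181])
bottlecap [ 0.7923 -0.0156  0.15  ] [ 0.783  -0.0029  0.15  ]
jar [ 0.5943 -0.4777  0.075 ] [ 0.5864 -0.4612  0.075 ]
```

```bash
python3 -m pendant '[[0,0,0,0,0,-4,-1],[0,0,0,0,0,-4,-1],[0,0,0,0,0,-4,-1],[0,0,0,0,0,-4,-1],[0,0,0,0,0,-4,-1],[0,0,-0.134,0,0,0,-1],[0,0,-0.134,0,0,0,-1],[0,0,-0.134,0,0,0,-1],[0,0,-0.134,0,0,0,-1]]' 60
python3 -m pendant '[[0,0,-0.134,0,0,0,-1],[0,0,-0.134,0,0,0,-1],[0,0,-0.134,0,0,0,-1],[0,0,-0.134,0,0,0,-1],[0,0,0,3.54,0.46,0,-1],[0,0,0,3.54,0.46,0,-1],[0,0,0,3.54,0.46,0,-1],[0,0,0,3.54,0.46,0,-1],[0,0,0,3.54,0.46,0,-1],[0,0,0,3.54,0.46,0,-1],[0,0,0,3.54,0.46,0,-1]]'
python3 -m pendant '[[0,0,0,3.54,0.46,0,-1],[0,0,0,3.54,0.46,0,-1],[0,0,0,3.54,0.46,0,-1],[0,0,0,3.54,0.46,0,-1],[0,0,0,3.54,0.46,0,-1],[0,0,0,3.54,0.46,0,-1],[0,0,0,3.54,0.46,0,-1],[0,0,0,3.54,0.46,0,-1],[0,0,0,3.54,0.46,0,-1],[0,0,0,3.54,0.46,0,-1],[0,0,0,3.54,0.46,0,-1],[0,0,0,3.54,0.46,0,-1]]'
python3 -m pendant '[[0,0,0,3.54,0.46,0,-1],[0,0,0,3.54,0.46,0,-1],[0,0,0,3.54,0.46,0,-1],[0,0,0,3.54,0.46,0,-1],[0,0,0,3.54,0.46,0,-1],[0,0,0,3.54,0.46,0,-1]]'
```

```text
time: 1.0
ee_pos: [0.1822, -0.5976, 0.4223]
tcp_rot: [-180.0, -0.0, 48.0]
force: [-0.8, -0.4, 0.3]
finger_gap: 0.0879
grip_force: 0.0
time: 2.1
ee_pos: [0.2638, -0.36, 0.4223]
tcp_rot: [-180.0, -0.0, 78.4]
force: [1.3, 0.4, -0.5]
finger_gap: 0.0877
grip_force: 0.0
time: 3.3
ee_pos: [0.4034, 0.0448, 0.4225]
tcp_rot: [-180.0, 0.0, 78.4]
force: [-0.1, -0.9, 0.4]
finger_gap: 0.088
grip_force: 0.0
time: 3.9
ee_pos: [0.4733, 0.2473, 0.4223]
tcp_rot: [-180.0, 0.0, 78.4]
force: [0.6, -0.7, 1.4]
finger_gap: 0.0875
grip_force: 0.0
```

```bash
cat >> h.py <<'E'
from scipy.spatial.transform import Rotation as Rn
def wray(st,u,v):
    p=robot.camera_params('wrist');H=np.array(p['hand_eye']);R=Rn.from_euler('xyz',st['tcp_rot'],degrees=True).as_matrix()
    d=R@H[:3,:3]@np.array([(u-p['cx'])/p['fx'],-(v-p['cy'])/p['fy'],-1]);return np.array(st['ee_pos'])+R@H[:3,3],d/np.linalg.norm(d)
def woz(st,u,v,z):
    o,d=wray(st,u,v);return o+d*(z-o[2])/d[2]
E
python3 - <<'E'
from h import *
import json
s=robot.read_state();im=robot.snapshot('wrist');cv2.imwrite('pics/w1.png',im[:,:,::-1])
json.dump({k:np.array(s[k]).tolist() for k in('ee_pos','tcp_rot')},open('s1.json','w'))
E
```

```text
(no output)
```

View pics/w1.png

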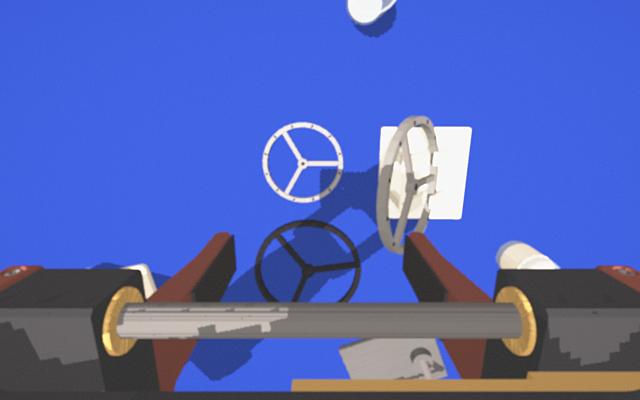

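The wrist view shows the rack wheel with its rim spanning columns 377–437 and rows 116–254, and its hub at (411,186). The rack base corners are at (380,126), (471,127) and (461,219).

Run:
```python
from h import *
import json
np.set_printoptions(precision=4,suppress=True)
s=json.load(open('s1.json'))
C=[woz(s,*q,.012) for q in((380,126),(471,127),(461,219))];print(C,'ctr',(C[0]+C[2])/2)
for i in(0,1):
    d=C[i]-C[i+1];print(np.linalg.norm(d),np.degrees(np.arctan2(d[1],d[0])))
im=cv2.imread('pics/w1.png');h=cv2.cvtColor(im,cv2.COLOR_BGR2HSV)
m=((h[...,1]<90)&(h[...,2]<225)).astype(np.uint8);m[:,:370]=0;m[:,445:]=0;m[250:]=0;m[:110]=0
k,l,st,ce=cv2.connectedComponentsWithStats(m);i=1+np.argmax(st[1:,4]);print(st[i])
for v in range(116,250,12):
    c=np.where(l[v]==i)[0];print(v,c.min(),c.max(),end='; ')
print('\nhub',woz(s,411,186,.106))
print('top tip',woz(s,415,119,.106),'bot')
o,d=wray(s,379,195)
print('leftmost (top rim)',woz(s,379,195,.188))
```

```text
[array([0.5819, 0.272 , 0.012 ]), array([0.7307, 0.2398, 0.012 ]), array([0.6995, 0.081 , 0.012 ])] ctr [0.6407 0.1765 0.012 ]
0.15227309241962728 167.79314383705596
0.16187205957769582 78.88428004657301
[ 376  116   62  134 3965]
116 410 424; 128 398 433; 140 391 435; 152 387 433; 164 379 431; 176 378 436; 188 377 434; 200 376 428; 212 376 429; 224 377 426; 236 380 409; 248 387 416; 
hub [0.5977 0.1856 0.106 ]
top tip [0.6155 0.2793 0.106 ] bot
leftmost (top rim) [0.539 0.205 0.188]
```

```bash
python3 -m pendant '[[-0.122,0,0,0,0,0,-1],[-0.122,0,0,0,0,0,-1],[-0.122,0,0,0,0,0,-1],[-0.122,0,0,0,0,0,-1],[-0.122,0,0,0,0,0,-1],[0,0,0,-0.07,-1.86,3.58,-1],[0,0,0,-0.07,-1.86,3.58,-1],[0,0,0,-0.07,-1.86,3.58,-1],[0,0,0,-0.07,-1.86,3.58,-1],[0,0,0,0,0,0,-1]]'
python3 - <<'E'
from h import *
import json
s=robot.read_state();im=robot.snapshot('wrist');cv2.imwrite('pics/w2.png',im[:,:,::-1])
json.dump({k:np.array(s[k]).tolist() for k in('ee_pos','tcp_rot')},open('s2.json','w'))
print(s['joint_positions'])
E
```

```text
time: 4.95
ee_pos: [0.4909, 0.2363, 0.2573]
tcp_rot: [145.4, 0.5, 78.3]
force: [-0.8, -0.7, 1.4]
finger_gap: 0.0878
grip_force: 0.0
[ 39.00278558   8.50886281 119.05433354 -45.416758    38.46807995
  83.4881046 ]
```

View pics/w2.png

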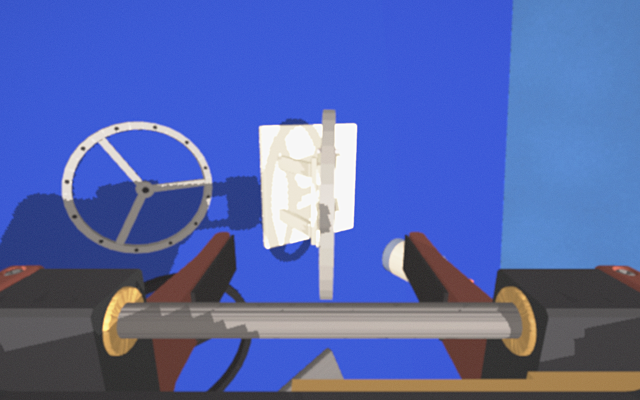

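Seen edge-on in w2, the rim is vertical at columns 320–335 (centre 327.5), with its far end at row 110. So the rim is about 6 mm towards tool +y, and the hub is about 28 mm towards tool −x. I'll correct, advance 114 mm and close.

```bash
python3 -m pendant '[[-0.007,0,0,0.2,0.3,0,-1],[0,0,0,0.2,0.28,0,-1],[0,0,0,0,0,3,-1],[0,0,0,0,0,3,-1],[0,0,0,0,0,3,-1],[0,0,0,0,0,2.4,-1],[0,0,0,0,0,0,0],[0,0,0,0,0,0,0]]' 20
python3 -m pendant '[[0,0,0,0,0,0,1],[0,0,0,0,0,0,1],[0,0,0,0,0,0,1],[0,0,0,0,0,0,1],[0,0,0,0,0,0,1],[0,0,0,0,0,0,1]]' 10
```

```text
time: 5.8
ee_pos: [0.564, 0.2289, 0.1746]
tcp_rot: [144.6, -0.1, 78.3]
force: [-0.3, -0.7, -0.2]
finger_gap: 0.0753
grip_force: 0.0
time: 6.4
ee_pos: [0.5633, 0.2285, 0.1731]
tcp_rot: [144.6, -0.0, 78.4]
force: [-0.7, -0.2, 0.6]
finger_gap: 0.0272
grip_force: 0.0
```

```bash
python3 -m pendant '[[0,0,0,0,0,0,1],[0,0,0,0,0,0,1],[0,0,0,0,0,0,1],[0,0,0,0,0,0,1],[0,0,0,0,0,0,1]]' 60
```

```text
time: 6.9
ee_pos: [0.5632, 0.2284, 0.1729]
tcp_rot: [144.7, 0.0, 78.4]
force: [-1.6, 0.5, -0.9]
finger_gap: 0.0111
grip_force: 60.0
```

```bash
python3 -m pendant '[[0,0,0,0,0,-1,1],[0,0,0,0,0,-1,1],[0,0,0,0,0,-1,1],[0,0,0,0,0,-1,1]]'; python3 -m pendant '[[0,0,0,0,0,-1.5,1],[0,0,0,0,0,-1.5,1],[0,0,0,0,0,-1.5,1],[0,0,0,0,0,-1.5,1],[0,0,0,0,0,-1.5,1],[0,0,0,0,0,-1.5,1],[0,0,0,0,0,0,1]]'
python3 - <<'E'
from h import *
im=robot.snapshot('wrist');im2=robot.snapshot('side')
cv2.imwrite('pics/w3.png',np.hstack([im[:,:,::-1],im2[:,:,::-1]])[:, :] [::,::][:400,:1280][::1,::1]); a=cv2.imread('pics/w3.png');cv2.imwrite('pics/w3.png',np.hstack([a[:,120:520],a[:,640+180:640+580]]))
E
```

```text
time: 7.3
ee_pos: [0.5401, 0.2333, 0.2066]
tcp_rot: [144.6, -0.0, 78.4]
force: [0.9, -0.5, -2.7]
finger_gap: 0.0113
grip_force: 60.1
time: 8.0
ee_pos: [0.4894, 0.2445, 0.2811]
tcp_rot: [144.5, -0.1, 78.4]
force: [0.4, 1.1, -3.2]
finger_gap: 0.0116
grip_force: 60.1
```

View pics/w3.png

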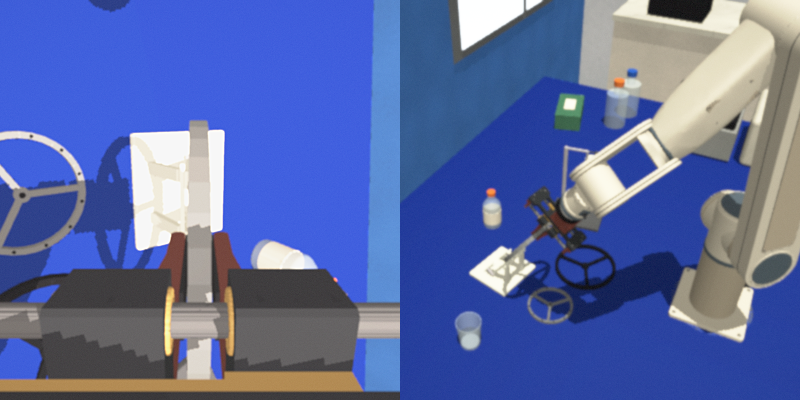

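The wheel is held at about 3 N with its rim centred between the fingers. It is almost clear of the rack, and the far rim at row 121 puts the hub about 36 mm to tool −x. Next I clear the rack and turn the wheel upright to the stand's heading.

```bash
python3 -m pendant '[[0,0,0,0,0,-2,1],[0,0,0,0,0,-2,1],[0,0,0,0,0,-2,1],[0.124,0,0,0,0,0,1],[0.124,0,0,0,0,0,1],[0.124,0,0,0,0,0,1],[0.124,0,0,0,0,0,1],[0.124,0,0,0,0,0,1],[0,0,-0.124,0,0,0,1],[0,0,-0.124,0,0,0,1],[0,0,-0.124,0,0,0,1],[0,0,0,0,0,0,1]]'
cat >> h.py <<'E'
def delta(tp,tr):
    s=robot.read_state();R=Rn.from_euler('xyz',s['tcp_rot'],degrees=True);T=Rn.from_euler('xyz',tr,degrees=True)
    print('turn',np.round((R.inv()*T).as_rotvec(),4),'then shift cm',np.round(T.inv().apply(np.array(tp)-s['ee_pos'])*100,2),s['force'])
E
python3 -c "
from h import *
delta([.3964,-.1878,.300],[180,0,99.7])"
```

```text
time: 9.3
ee_pos: [0.456, 0.2501, 0.327]
tcp_rot: [-179.8, 0.0, 99.7]
force: [-0.9, 0.6, -2.8]
finger_gap: 0.0114
grip_force: 60.0
turn [-0.0042  0.0001  0.0002] then shift cm [-42.16 -13.25   2.7 ] [-0.85668979  0.58794903 -2.81008678]
```

```bash
python3 -m pendant '[[-0.004,0,0,-2,-2.65,0,1],[0,0,0,-2,-2.65,0,1],[0,0,0,-2,-2.65,0,1],[0,0,0,-2,-2.65,0,1],[0,0,0,-2,-2.65,0,1],[0,0,0,-3,0,0,1],[0,0,0,-3,0,0,1],[0,0,0,-3,0,0.5,1],[0,0,0,-3,0,0.5,1],[0,0,0,-3,0,0.5,1],[0,0,0,-3,0,0.5,1],[0,0,0,-3,0,0.7,1]]'
python3 -m pendant '[[0,0,0,-3,0,0,1],[0,0,0,-3,0,0,1],[0,0,0,-3,0,0,1],[0,0,0,-2.1,0,0,1],[0,0,0,0,0,0,1],[0,0,0,0,0,0,1]]'
python3 - <<'E'
from h import *
delta([.3964,-.1878,.300],[180,0,99.7])
A=robot.snapshot('scene')[:,:,::-1];B=robot.snapshot('side')[:,:,::-1];W=robot.snapshot('wrist')[:,:,::-1]
for n,i in zip('abc',(A,B,W)):cv2.imwrite(f'pics/p4{n}.png',i)
o=np.vstack([np.hstack([cv2.resize(A[120:270,160:360],(400,300)),cv2.resize(B[110:260,300:500],(400,300))]),np.hstack([cv2.resize(W,(480,300)),np.zeros((300,320,3),np.uint8)])])
cv2.imwrite('pics/p4.png',o)
E
```

```text
time: 10.5
ee_pos: [0.3773, -0.0787, 0.3004]
tcp_rot: [179.9, -0.0, 99.5]
force: [0.4, 1.1, -3.5]
finger_gap: 0.0113
grip_force: 60.0
time: 11.1
ee_pos: [0.3955, -0.1867, 0.3]
tcp_rot: [-180.0, -0.1, 99.5]
force: [0.7, 0.4, -3.5]
finger_gap: 0.0114
grip_force: 60.0
turn [-0.0001 -0.002  -0.0038] then shift cm [-0.13  0.07 -0.  ] [ 0.70647696  0.43487537 -3.46216853]
```

View pics/p4.png

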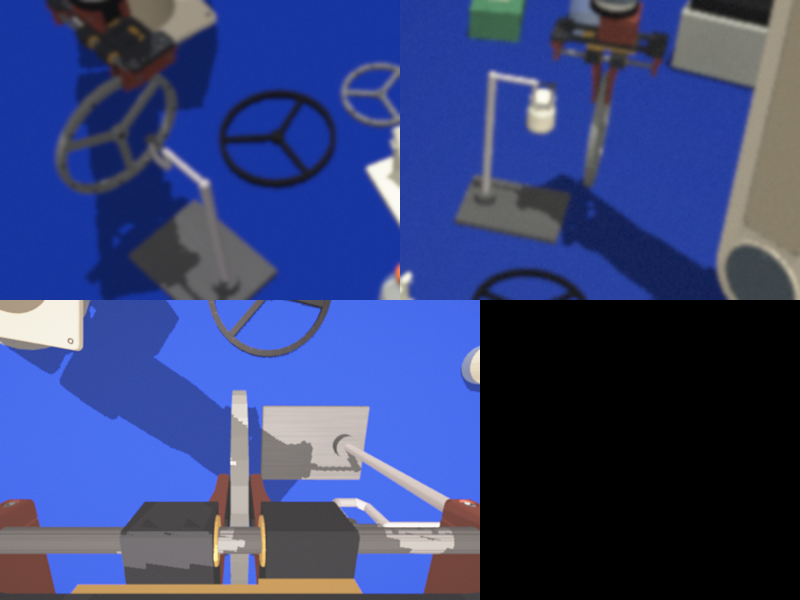

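p4 shows the wheel hanging upright in front of the hook. In the wrist view the hook lies near full-size (450–515, 267–300). I'll use one enlarged crop to measure it.

Run:
```python
import cv2,numpy as np
W=cv2.imread('pics/p4c.png');A=cv2.imread('pics/p4a.png');B=cv2.imread('pics/p4b.png')
def c(im,x,y,w,h,f):
    o=cv2.resize(im[y:y+h,x:x+w],(w*f,h*f),interpolation=cv2.INTER_CUBIC)
    for i in range(0,w,10):cv2.line(o,(i*f,0),(i*f,5),(0,255,255));cv2.putText(o,str(x+i),(i*f,15),0,.35,(0,255,255))
    for i in range(0,h,10):cv2.line(o,(0,i*f),(5,i*f),(0,255,255));cv2.putText(o,str(y+i),(7,i*f+4),0,.35,(0,255,255))
    return o
t=c(W,430,250,160,60,5)
b=np.hstack([c(A,225,180,50,37,8),c(B,340,140,50,37,8)])
cv2.imwrite('pics/p5.png',np.vstack([t,b[:296]]))
```

```text
(no output)
```

View pics/p5.png

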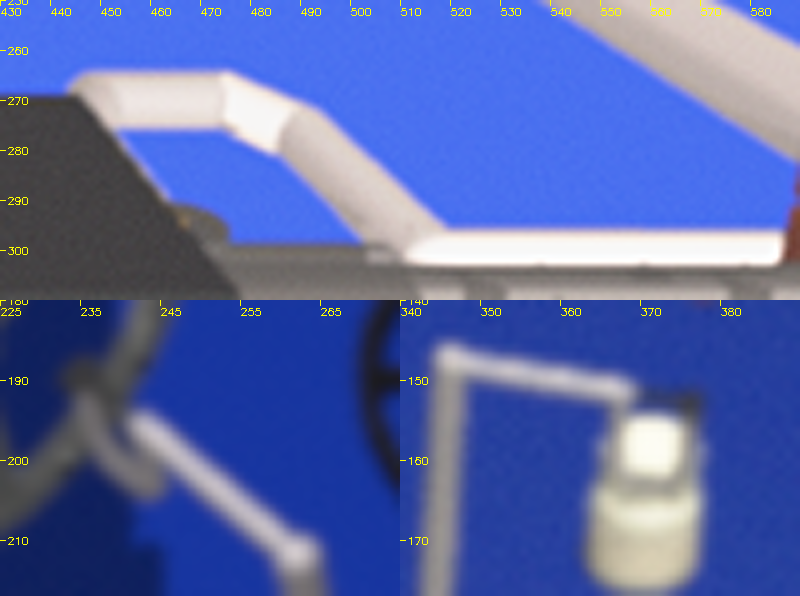

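Run:
```python
from h import *
np.set_printoptions(precision=4,suppress=True)
s=robot.read_state()
R=Rn.from_euler('xyz',s['tcp_rot'],degrees=True)
T=lambda p:R.inv().apply(np.array(p)-s['ee_pos'])
print('tcp',s['ee_pos'])
for nm,u,v,z in(('arm',530,299.5,.284),('arm',580,299.5,.284),('shank top axis',513,299,.284),('shank outer bend',490,276.5,.256),('bottom',460,270,.246),('bottom',473,270,.246),('rim',319,125,.230)):
    p=woz(s,u,v,z);print(nm,p,'tool',T(p))
for nm,a,b in(('tip',(236,190),(375.5,153)),('armend',(242,195),(368,151.5)),('post',(262,211.5),(346,147))):
    p,e=tri(('scene',*a),('side',*b));print(nm,p,e,'tool',T(p))
    print(onz('scene',*a,.288),onz('side',*b,.288))
W=cv2.imread('pics/p4c.png');h=cv2.cvtColor(W,cv2.COLOR_BGR2HSV)
for v in(126,140,160,180,200):
    c=np.where(h[v,280:360,1]<100)[0]+280;print(v,c.min(),c.max())
v=[v for v in range(100,150) if (h[v,305:335,1]<100).sum()>6];print(v[0])
```

```text
tcp [ 0.3956 -0.1859  0.3003]
arm [ 0.5272 -0.2017  0.284 ] tool [-0.0377  0.127   0.0163]
arm [ 0.5569 -0.1966  0.284 ] tool [-0.0377  0.1572  0.0164]
shank top axis [ 0.517  -0.2031  0.284 ] tool [-0.0374  0.1167  0.0163]
shank outer bend [ 0.5169 -0.2029  0.256 ] tool [-0.0372  0.1166  0.0443]
bottom [ 0.5007 -0.2059  0.246 ] tool [-0.0374  0.1002  0.0543]
bottom [ 0.5099 -0.2043  0.246 ] tool [-0.0374  0.1095  0.0543]
rim [ 0.385  -0.1241  0.23  ] tool [ 0.0626 -0.0002  0.0704]
tip [ 0.4894 -0.207   0.2845] [0.0006, 0.0006] tool [-0.0366  0.0889  0.0158]
[ 0.4927 -0.2076  0.288 ] [ 0.4874 -0.2025  0.288 ]
armend [ 0.5144 -0.203   0.2857] [0.0001, 0.0001] tool [-0.0369  0.1142  0.0147]
[ 0.516  -0.2036  0.288 ] [ 0.5133 -0.1995  0.288 ]
post [ 0.5904 -0.1906  0.2882] [0.0, 0.0] tool [-0.0374  0.1913  0.0122]
[ 0.5903 -0.1905  0.288 ] [ 0.5906 -0.1909  0.288 ]
126 310 328
140 309 329
160 308 359
180 308 359
200 307 359
120
```

```bash
python3 -m pendant '[[0,0,0,0,0,1.5,1],[0,0,0,0,2,0,1],[0,0,0,0,2,0,1],[0,0,0,0,2,0,1],[0,0,0,0,1.5,0,1],[0,0,0,0,1.5,0,1],[0,0,0,0,1.2,0,1],[0,0,0,0,0,0,1],[0,0,0,0,0,0,1]]'
python3 - <<'E'
from h import *
A=robot.snapshot('scene')[:,:,::-1];B=robot.snapshot('side')[:,:,::-1];W=robot.snapshot('wrist')[:,:,::-1]
f=lambda i,x,y,w,h,W_,H_:cv2.resize(i[y:y+h,x:x+w],(W_,H_),interpolation=cv2.INTER_CUBIC)
cv2.imwrite('pics/p6.png',np.vstack([np.hstack([f(A,200,160,80,60,400,300),f(B,330,120,80,60,400,300)]),f(W,220,190,240,90,800,300)]))
s=robot.read_state();print(s['ee_pos'],s['tcp_rot'],s['force'])
E
```

```text
time: 12.15
ee_pos: [0.4962, -0.1693, 0.2854]
tcp_rot: [180.0, -0.1, 99.7]
force: [-0.4, -0.0, -3.6]
finger_gap: 0.0112
grip_force: 60.0
[ 0.49581624 -0.16953342  0.28556286] [ 1.79959905e+02 -7.23256700e-02  9.96576381e+01] [ 0.55911117 -0.39659534 -3.2600238 ]
```

View pics/p6.png

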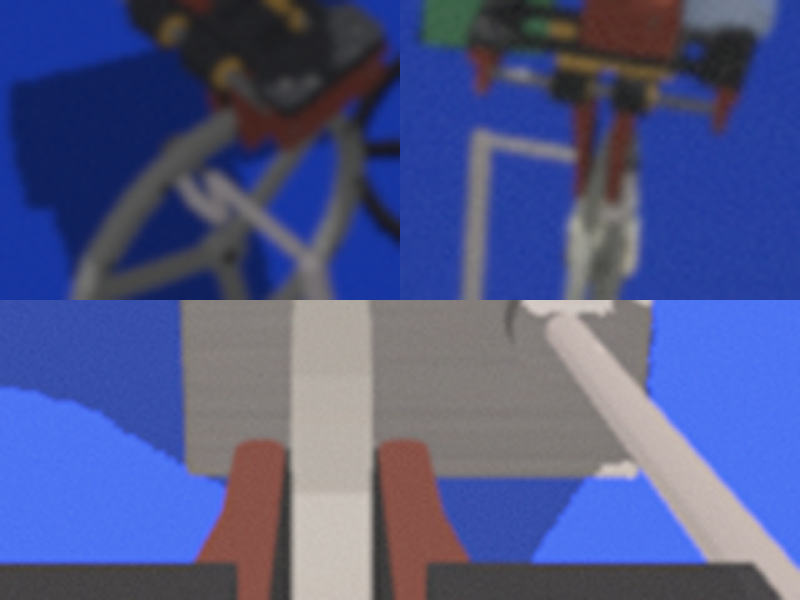

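p6 shows the hook inside the wheel's opening with the rim just above the mouth, touching nothing. I'll press down in steps and watch the force.

```bash
python3 -m pendant '[[0,0,0,0,0,0.5,1],[0,0,0,0,0,0.5,1],[0,0,0,0,0,0.3,1],[0,0,0,0,0,0,1]]'; python3 -m pendant '[[0,0,0,0,0,0.3,1],[0,0,0,0,0,0.3,1],[0,0,0,0,0,0.2,1]]';  python3 -m pendant '[[0,0,0,0,0,0.3,1],[0,0,0,0,0,0.3,1],[0,0,0,0,0,0.2,1]]'
```

```text
time: 12.7
ee_pos: [0.4972, -0.1697, 0.273]
tcp_rot: [179.8, -0.0, 99.7]
force: [3.2, 0.2, 3.0]
finger_gap: 0.0117
grip_force: 60.0
time: 13.0
ee_pos: [0.497, -0.1695, 0.2646]
tcp_rot: [179.9, -0.0, 99.7]
force: [2.3, 1.1, 2.5]
finger_gap: 0.0116
grip_force: 60.0
time: 13.3
ee_pos: [0.4964, -0.1692, 0.2559]
tcp_rot: [180.0, -0.1, 99.7]
force: [3.9, 0.5, -0.8]
finger_gap: 0.0113
grip_force: 60.0
```

```bash
python3 -m pendant '[[0,0,0,0,0,0.3,1],[0,0,0,0,0,0.3,1],[0,0,0,0,0,0.2,1]]'; python3 -m pendant '[[0,0,0,0,0,0.3,1],[0,0,0,0,0,0.3,1],[0,0,0,0,0,0.3,1]]';  python3 -m pendant '[[0,0,0,0,0,0.2,1],[0,0,0,0,0,0.2,1],[0,0,0,0,0,0,1]]'
```

```text
time: 13.6
ee_pos: [0.4963, -0.1692, 0.248]
tcp_rot: [180.0, -0.1, 99.7]
force: [4.7, 1.2, -0.5]
finger_gap: 0.0116
grip_force: 60.0
time: 13.9
ee_pos: [0.4956, -0.1692, 0.2393]
tcp_rot: [-180.0, -0.1, 99.7]
force: [-5.4, 4.5, 15.6]
finger_gap: 0.0115
grip_force: 60.0
time: 14.2
ee_pos: [0.4958, -0.1693, 0.2368]
tcp_rot: [180.0, -0.1, 99.7]
force: [-5.7, 3.1, 12.7]
finger_gap: 0.0111
grip_force: 60.0
```

```bash
python3 -m pendant '[[0,0,0,0,-0.1,-0.1,1],[0,0,0,0,-0.1,-0.1,1],[0,0,0,0,0,0,1]]'; python3 -m pendant '[[0,0,0,0,-0.1,0.1,1],[0,0,0,0,0,0.1,1],[0,0,0,0,0,0,1]]'
python3 - <<'E'
from h import *
A=robot.snapshot('scene')[:,:,::-1];B=robot.snapshot('side')[:,:,::-1];W=robot.snapshot('wrist')[:,:,::-1]
f=lambda i,x,y,w,h,W_,H_:cv2.resize(i[y:y+h,x:x+w],(W_,H_),interpolation=cv2.INTER_CUBIC)
cv2.imwrite('pics/p7.png',np.vstack([np.hstack([f(A,215,175,48,36,400,300),f(B,340,140,48,36,400,300)]),f(W,220,190,240,90,800,300)]))
E
```

```text
time: 14.5
ee_pos: [0.4944, -0.1697, 0.2377]
tcp_rot: [179.9, -0.1, 99.7]
force: [0.6, 1.1, 1.6]
finger_gap: 0.0116
grip_force: 60.0
time: 14.8
ee_pos: [0.4945, -0.1698, 0.2369]
tcp_rot: [179.8, -0.0, 99.7]
force: [-0.8, 3.7, 11.4]
finger_gap: 0.0114
grip_force: 60.0
```

Side force is now about zero with a firm vertical stop, so the rim is on the seat. I'll ease off 1 mm and open gently.

```bash
python3 -m pendant '[[0,0,0,0,0,-0.1,1],[0,0,0,0,0,0,1],[0,0,0,0,0,0,0.6],[0,0,0,0,0,0,0.5],[0,0,0,0,0,0,0.3],[0,0,0,0,0,0,0.2],[0,0,0,0,0,0,0.2],[0,0,0,0,0,0,0.2]]' 10; python3 -m pendant '[[0,0,0,0,0,0,0.2],[0,0,0,0,0,0,0.2],[0,0,0,0,0,0,0.2],[0,0,0,0,0,-1,0.2],[0,0,0,0,0,-2,0.2],[0,0,0,0,0,-2,0.2],[0,0,0,0,0,-3,0.2],[0,0,0,0,0,-3,0.2],[0,0,0,0,0,-3,0.2],[0,0,0,0,0,-3,0.2],[0,0,0,0,0,0,0.2]]'
python3 - <<'E'
from h import *
A=robot.snapshot('scene')[:,:,::-1];B=robot.snapshot('side')[:,:,::-1];W=robot.snapshot('wrist')[:,:,::-1]
for n,i in zip('abc',(A,B,W)):cv2.imwrite(f'pics/p8{n}.png',i)
f=lambda i,x,y,w,h,W_,H_:cv2.resize(i[y:y+h,x:x+w],(W_,H_),interpolation=cv2.INTER_CUBIC)
cv2.imwrite('pics/p8.png',np.vstack([np.hstack([f(A,205,165,80,60,400,300),f(B,330,130,80,60,400,300)]),np.hstack([f(W,160,130,360,270,400,300),f(B,345,140,40,30,400,300)])]))
E
```

```text
time: 15.75
ee_pos: [0.4935, -0.1699, 0.2366]
tcp_rot: [179.9, -0.1, 99.7]
force: [0.1, 0.8, -0.6]
finger_gap: 0.0351
grip_force: 0.0
time: 16.85
ee_pos: [0.4951, -0.1707, 0.4119]
tcp_rot: [179.5, 0.2, 99.7]
force: [0.4, 0.9, -0.7]
finger_gap: 0.035
grip_force: 0.0
```

View pics/p8.png

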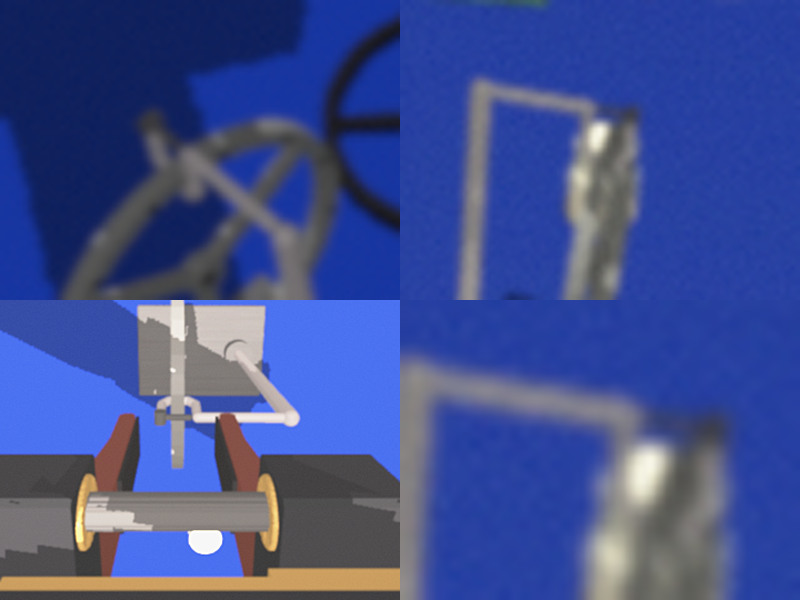

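The last picture shows the wheel hanging with its rim inside the J. The gate is a level dark bar from the tip across to the arm end (wrist pane about (160–190,415), side pane top right), so it has shut above the rim. I'll let it settle, check that nothing moves, and sign off.

```bash
python3 -m pendant '[[0,0,0,0,0,-1,0.2],[0,0,0,0,0,0,0.2],[0,0,0,0,0,0,0.2],[0,0,0,0,0,0,0.2],[0,0,0,0,0,0,0.2],[0,0,0,0,0,0,0.2],[0,0,0,0,0,0,0.2],[0,0,0,0,0,0,0.2],[0,0,0,0,0,0,0.2],[0,0,0,0,0,0,0.2],[0,0,0,0,0,0,0.2],[0,0,0,0,0,0,0.2]]' >/dev/null
cat > m.py <<'E'
from h import *
a=[robot.snapshot(n).astype(int) for n in('scene','side')]
import subprocess,pickle,os
if os.path.exists('f.pkl'):
    b=pickle.load(open('f.pkl','rb'))
    for x,y,(u,v) in zip(a,b,((190,185),(320,150))):
        d=cv2.blur(abs(x-y).max(2).astype(np.float32),(3,3))[v:v+80,u:u+90];print(d.max(),(d>20).sum())
pickle.dump(a,open('f.pkl','wb'))
E
python3 m.py; python3 -m pendant '[[0,0,0,0,0,0,0.2],[0,0,0,0,0,0,0.2],[0,0,0,0,0,0,0.2]]' >/dev/null; python3 m.py;  python3 -m pendant '[[0,0,0,0,0,0,0.2],[0,0,0,0,0,0,0.2],[0,0,0,0,0,0,0.2],[0,0,0,0,0,0,0.2],[0,0,0,0,0,0,0.2]]' ; python3 m.py
```

```text
7.0 0
5.888889 0
time: 19.2
ee_pos: [0.4934, -0.1701, 0.4166]
tcp_rot: [179.9, -0.1, 99.7]
force: [-0.8, -0.6, -0.1]
finger_gap: 0.0348
grip_force: 0.0
2.3333333 0
5.888889 0
```

```bash
python3 -c "
from plant import robot
print(robot.sign_off())"
```

```text
the job is handed in; nothing more can be done
None
```

The larger grey wheel now hangs still by its rim at the bottom of the J-hook with the spring gate shut above it, and the job was handed in at about 19 s with the gripper clear of everything.

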